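Call the waiter and point out the order

TASK

Call the waiter: press the red button all the way down with the fingertips and let it come back up. Then show what goes to the table: point straight down at the middle of the blue cup and stay there for two seconds, fingertips just above the rim (about 3 cm), then point in the same way at the small steel milk jug and finish there, still pointing. Do not touch, push or lift any cup, the jug, the canister or the tamper, and travel well above them, so that you point at no wrong thing.

Things in the scene. Friction and masses are not known exactly. Their poses are not given: they have to be found in the camera images.
- call (a joint): red round push button, 40 mm across, in a small black housing on top of a grey box (90 x 90 x 45 mm, fixed to the counter). Value in m: 0 is up, 0.006 fully down; it is pressed straight down, springs back, and takes about 5 N at the bottom.
- call_top (a point): centre of the top face of the red call button; moves down with it.
- blue_cup: blue mug, 80 mm across the rim and 80 mm tall, with a loop handle standing out about 30 mm on its +y side; upright on the counter; origin at the centre of its underside. The one to point at first.
- blue_cup_rim (a point): centre of the blue cup's open mouth, at rim height (80 mm above its underside); z up. Point at this.
- milk_jug: small steel milk jug, open at the top, 86 mm across near its foot, 72 mm at the rim, 100 mm tall, with a wire handle on its +y side out to 70 mm from its axis and a small spout on its -y side; upright on the counter; origin at the centre of its underside. The one to point at last (a taller steel pitcher, fixed far to the right by the basket, is not it).
- milk_jug_rim (a point): centre of the milk jug's open mouth, at rim height (100 mm above its underside); z up. Point at this.
- green_cup: green mug, 80 mm across the rim and 80 mm tall, with a loop handle standing out about 30 mm on its +y side; upright on the counter; origin at the centre of its underside. Leave alone.
- yellow_cup: yellow mug, 80 mm across the rim and 80 mm tall, with a loop handle standing out about 30 mm on its +y side; upright on the counter; origin at the centre of its underside. Leave alone.
- canister: closed aluminium canister, 74 mm across, with a small wooden knob on its lid, 104 mm tall in all; origin at the centre of its underside. Leave alone.
- tamper: coffee tamper standing on its steel foot, 58 mm across, with a black handle upwards, 93 mm tall; origin at the centre of its underside. Leave alone.

How it is judged:
By the outcome, as a careful person would: the job done as asked, in the order asked, and still so for the second after the job is handed in, with the robot touching nothing.
It also fails if it takes over 54 s, if anything falls off the work surface, if the arm or the gripper's body presses on something with over 40 N, if the wrist force passes 120 N, or if a joint passes its speed limit or range.

ROBOT

A 7-joint arm with a two-finger parallel gripper is mounted at the origin on the work surface. World frame = base frame: x ahead of the robot, y to its left, z up, the work surface at z = 0. Lengths are in m, angles in degrees, forces in N, time in s.
With the tool pointing down it reaches from about 0.4 to 0.85 m from the base axis. Payload 6.9 kg.
Tool frame: the origin (TCP) lies between the finger pads, 19 mm behind the fingertips; this is the grasp point; z points along the fingers, y is the line along which they close (so a half turn about z gives the same grasp; the last joint's range is limited). The gripper opens to 85 mm and grips with 20 to 120 N. Pads are 22 mm wide; open, the fingers measure 114 mm over their backs; the gripper's body (76 mm by 85 mm) begins 54 mm behind the grasp point. The pads swing forward as they close: fully open they stand 13 mm farther back than shut.
Start: joints at [81.79, 29.078, -13.613, 85.955, 7.202, 65.827, -8.869], TCP at [0.154, -0.606, 0.25] pointing down, gripper open.
Joint ranges: [-176.47, 176.47], [-13.61, 117.27], [-81.72, 77.17], [0.22, 143.17], [-87.28, 267.28], [10, 112.55], [-165.47, 165.47]. Speed limits (degrees/s): [136.94, 136.94, 180, 180, 180, 180, 180].

INTERFACE

Orientations are given as [roll, pitch, yaw] about the fixed x, y, z axes, in that order (R = Rz(yaw) Ry(pitch) Rx(roll)).
In Python, from cell import bot gives the robot as it stands.
- The arm moves only by the tool arm_command, never from a script. Its arguments are lists of equal length, an entry for each row: "linear": the shift along the tool's x, y, z in units of 40 mm (1.0 is 40 mm), a list of three; "dr": the turn, a rotation vector about the tool's x, y, z in units of 5 degrees (1.0 is 5 degrees), a list of three. In form: {"linear": [[dx, dy, dz], ...], "dr": [[ax, ay, az], ...]}. A call has 1 to 20 rows; each row is the pose to reach, as a shift and turn from the pose commanded when the call began, along the tool's axes at that moment; what a row does not reach only later rows make up. A row lasts 1/8 s, in which the tool goes at most 62.5 mm and 10.7 degrees, less where a joint would pass 70% of its speed; a pose out of reach is approached as far as the arm can. A call with a gripper value outside its range is refused whole. "grip" is the finger opening in mm, from 0 to 85.4, set as the call begins (left out, the last holds). The fingers move at their own pace and stop on an object; the grip force is fixed at half the most. Time passes only in rows, so rows that repeat a pose let the fingers close. It gives the time, the measured TCP pose, the force, the opening and the grip force at its end, in the units of the state.
- bot.observe(): the state, without advancing time (a new reading comes with each control period).
- bot.snapshot(name): name is "side" or "top"; returns the picture (420x560x3 uint8, red, green, blue); there is no depth.
- bot.calibration(name): a dict with "fx", "fy", "cx", "cy" (pixels), "D" ([k1, k2, p1, p2, k3] as OpenCV has them; the pictures are not rectified), "T" (4x4, takes a point from camera to world coordinates). Camera axes: x right, y up, looking along -z (the intrinsics and any distortion apply to the point x, -y, -z); pixel columns grow to the right and rows downward; lengths in m; the calibration is good to about 2 mm. A picture is of the moment at which its call begins. calibration takes no time and is no camera call.
- bot.finish_job(): hands the job in; it is judged then, once.
Trained networks look in the newest picture that a camera, given by its name, has taken for a name from the list of things; names that differ only in an ending like _2 or _b are one class to them, and where a whole thing is asked for, a point or a joint stands for the part that bears it (a point fixed in the world has none). Each returns a list of dicts, best first, with "conf" (0 to 1); they miss things now and then, are a little off and sometimes report something else, mostly with a low value. They report only what shows in the picture. A call takes as long as a camera call.
- bot.search_frame(camera, query): "centre" ([x, y, z] in m, in world coordinates, good to about 4 mm: the middle of the surface that is visible of it).
- bot.place_of(camera, query): "centre" ([x, y, z] in m, in world coordinates, good to about 4 mm: a listed point, or the origin of a listed thing).
The state is a dict: "clock": time; "joint_pos": joint angles; "qd": joint speeds; "tau": joint torques, N m; "eef_pos": TCP position; "tool_rot": TCP orientation; "contact_force": force on the tool from outside, world axes, zero at the start; "moment": the same for the moment, N m; "width": opening from 0.0 (shut) to 1.0 (fully open); "finger_force": force on a finger pad.
Only numpy, scipy, OpenCV 4.12 (cv2) and the standard library are available. Lean on these libraries where they do the work, as an engineer would, in place of code of your own. Each camera call takes 0.05 s, during which the arm holds its last target. There are 200 camera calls.

## Working session

There is one attempt and no reset: what is moved stays moved. The work goes in short steps, Python scripts to look and compute and a tool call to move; the robot and the scene stay as the last step left them, time stands still between calls to the robot, and variables do not carry over. Pictures are saved under pics/ and viewed, at most 10 in all, crops included, and the job is handed in when it is done.

Besides the shell and the picture viewer there is one more tool, called after "Request:" by a JSON object that holds its "fn" and its "kwargs", one argument or row to a line. arm_command: Moves the arm, as the interface text tells. Its arguments: {"type":"object","properties":{"linear":{"type":"array","items":{"type":"array","items":{"type":"number"}}},"dr":{"type":"array","items":{"type":"array","items":{"type":"number"}}},"grip":{"type":"number"}},"required":["linear","dr"]}

```bash
mkdir -p pics; python3 - <<'E'
from cell import bot
import cv2,numpy as np
for c in("side","top"):
    im=bot.snapshot(c); cv2.imwrite(f"pics/{c}0.png",im[:,:,::-1])
    T=np.array(bot.calibration(c)["T"]);print(c,T[:3,3].round(3))
    for q in("call_top","blue_cup_rim","milk_jug_rim","green_cup","yellow_cup","canister","tamper"):
        print(q,[(np.round(r["centre"],3).tolist(),round(r["conf"],2)) for r in bot.place_of(c,q)[:3]])
s=bot.observe();print(s["clock"],s["eef_pos"],s["tool_rot"],s["contact_force"],s["width"])
E
```

```text
side [0.078 0.505 0.938]
call_top [([0.467, -0.093, 0.068], 0.75)]
blue_cup_rim [([0.651, -0.005, 0.082], 0.56)]
milk_jug_rim [([0.459, 0.325, 0.102], 0.63)]
green_cup [([0.65, -0.202, 0.0], 0.69), ([0.465, -0.095, 0.068], 0.51)]
yellow_cup [([0.638, 0.202, 0.002], 0.7)]
canister [([0.474, -0.354, -0.0], 0.76)]
tamper [([0.489, 0.144, -0.004], 0.68)]
top [ 0.459 -0.004  1.039]
call_top [([0.459, -0.096, 0.07], 0.78)]
blue_cup_rim [([0.653, -0.004, 0.077], 0.89)]
milk_jug_rim [([0.463, 0.326, 0.102], 0.8)]
green_cup [([0.652, -0.2, -0.001], 0.57)]
yellow_cup [([0.646, 0.2, 0.001], 0.58)]
canister [([0.476, -0.355, -0.002], 0.85)]
tamper [([0.486, 0.149, 0.004], 0.88)]
0.8 [ 0.15386861 -0.60575623  0.24997466] [-1.79998642e+02  1.93500981e-04  1.42534364e+01] [ 0.51118825 -0.58405331  0.17823047] 1.0023016655978971
```

View pics/side0.png

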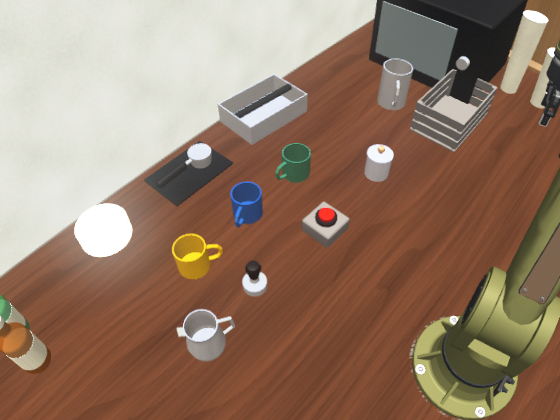

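View pics/top0.png

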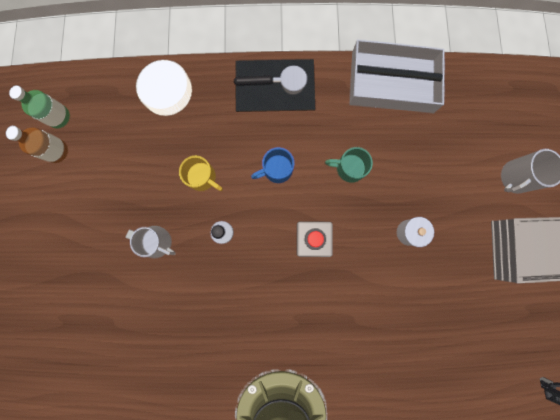

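The side view shows the button at (326,216), the blue cup at (247,200) and the jug at (205,333). In the top view they are at (316,239), (278,165) and (151,241), which agrees with the networks. I'll refine the button position by triangulating its red blob.

```bash
cat > h.py <<'E'
from cell import bot
import cv2,numpy as np
from scipy.spatial.transform import Rotation as R
def ray(c,uv):
    k=bot.calibration(c);K=np.array([[k["fx"],0,k["cx"]],[0,k["fy"],k["cy"]],[0,0,1]])
    p=cv2.undistortPoints(np.array([[uv]],float),K,np.array(k["D"],float))[0,0]
    T=np.array(k["T"]);return T[:3,3],T[:3,:3]@np.array([p[0],-p[1],-1])
def atz(c,uv,z):
    o,d=ray(c,uv);return o+d*(z-o[2])/d[2]
def go(p):
    s=bot.observe();r=R.from_euler("xyz",s["tool_rot"],degrees=True)
    print("units",(r.inv().apply(np.array(p)-s["eef_pos"])/.04).round(3),s["clock"],np.round(s["eef_pos"],4),np.round(s["tool_rot"],2))
E
python3 - <<'E'
from h import *
for c in("side","top"):
    im=cv2.imread(f"pics/{c}0.png");h=cv2.cvtColor(im,cv2.COLOR_BGR2HSV)
    for n,lo,hi,z in(("red",(0,200,150),(6,255,255),.068),("blue",(105,150,40),(125,255,255),.08)):
        m=cv2.inRange(h,lo,hi);k,l,st,ce=cv2.connectedComponentsWithStats(m)
        i=1+st[1:,4].argmax();print(c,n,ce[i],st[i],atz(c,ce[i],z).round(4))
go([.463,-.096,.25])
E
```

```text
side red [326.09467456 214.30769231] [319 208  16  14 169] [ 0.4597 -0.0895  0.068 ]
side blue [244.85190616 200.61290323] [231 182  30  43 682] [0.6356 0.0174 0.08  ]Traceback (most recent call last):
  File "<stdin>", line 6, in <module>
ValueError: attempt to get argmax of an empty sequence
```

```bash
python3 - <<'E'
from h import *
im=cv2.imread("pics/top0.png");print(im[239,316])
b,g,r=[im[:,:,i].astype(int) for i in range(3)]
m=((r>170)&(g<90)&(b<90)).astype(np.uint8)
k,l,st,ce=cv2.connectedComponentsWithStats(m);i=1+st[1:,4].argmax()
print(ce[i],st[i],atz("top",ce[i],.068).round(4))
go([.461,-.093,.25])
E
```

```text
[ 93 100 242]
[316.16071429 238.71428571] [308 231  16  16  56] [ 0.4616 -0.0946  0.068 ]
units [ 10.598 -10.534  -0.   ] 0.8 [ 0.1539 -0.6058  0.25  ] [-180.      0.     14.25]
```

Request:
{"fn": "arm_command", "kwargs": {
  "linear": [
    [0,0,-0.3],
    [0,0,-0.6]
  ],
  "dr": [
    [0,0,0],
    [0,0,0]
  ],
  "grip": 0
}}

```text
clock: 1.05
eef_pos: [0.1539, -0.6059, 0.2751]
tool_rot: [180.0, -0.0, 14.3]
contact_force: [0.2, 0.0, 0.1]
width: 0.604
finger_force: 0.0
```

Request:
{"fn": "arm_command", "kwargs": {
  "linear": [
    [0.3,-0.3,0],
    [0.9,-0.9,0],
    [1.7,-1.7,0],
    [2.6,-2.6,0],
    [3.5,-3.5,0],
    [4.4,-4.4,0],
    [5.3,-5.3,0],
    [6.2,-6.2,0],
    [7.1,-7.1,0],
    [8.0,-8.0,0],
    [8.8,-8.8,0],
    [9.5,-9.5,0],
    [10.1,-10.05,0],
    [10.45,-10.4,0],
    [10.6,-10.53,0],
    [10.6,-10.53,0],
    [10.6,-10.53,0]
  ],
  "dr": [
    [0,0,0],
    [0,0,0],
    [0,0,0],
    [0,0,0],
    [0,0,0],
    [0,0,0],
    [0,0,0],
    [0,0,0],
    [0,0,0],
    [0,0,0],
    [0,0,0],
    [0,0,0],
    [0,0,0],
    [0,0,0],
    [0,0,0],
    [0,0,0],
    [0,0,0]
  ],
  "grip": 0
}}

```text
clock: 3.18
eef_pos: [0.4605, -0.0939, 0.2739]
tool_rot: [180.0, 0.0, 14.2]
contact_force: [0.2, 0.4, -0.7]
width: -0.003
finger_force: 0.0
```

```bash
python3 - <<'E'
from h import *
go([.461,-.093,.102]); s=bot.observe(); print(s["width"],s["contact_force"])
E
```

```text
units [ 0.019 -0.022  4.299] 3.175 [ 0.4605 -0.0939  0.2739] [1.7998e+02 3.0000e-02 1.4180e+01]
-0.0031786417879311572 [ 0.23199742  0.42509945 -0.68958519]
```

Request:
{"fn": "arm_command", "kwargs": {
  "linear": [
    [0,0,0.3],
    [0,0,0.9],
    [0,0,1.7],
    [0,0,2.5],
    [0,0,3.2],
    [0,0,3.8],
    [0,0,4.1],
    [0,0,4.25],
    [0,0,4.3],
    [0,0,4.3]
  ],
  "dr": [
    [0,0,0],
    [0,0,0],
    [0,0,0],
    [0,0,0],
    [0,0,0],
    [0,0,0],
    [0,0,0],
    [0,0,0],
    [0,0,0],
    [0,0,0]
  ]
}}

```text
clock: 4.42
eef_pos: [0.4614, -0.0932, 0.1025]
tool_rot: [180.0, -0.0, 14.2]
contact_force: [-0.3, -0.6, 0.3]
width: -0.003
finger_force: 0.0
```

```bash
python3 - <<'E'
from h import *
im=[cv2.resize(bot.snapshot(c)[y-50:y+50,x-60:x+60,::-1],(400,333),interpolation=cv2.INTER_CUBIC) for c,x,y in(("side",326,205),("top",316,239))]
cv2.imwrite("pics/b.png",np.hstack(im)); go([.461,-.093,.087])
print(bot.observe()["contact_force"])
E
```

```text
units [-0.01  -0.008  0.388] 4.525 [ 0.4615 -0.0932  0.1025] [ 1.7997e+02 -5.0000e-02  1.4250e+01]
[-0.52555146  0.30426033 -0.21594519]
```

View pics/b.png

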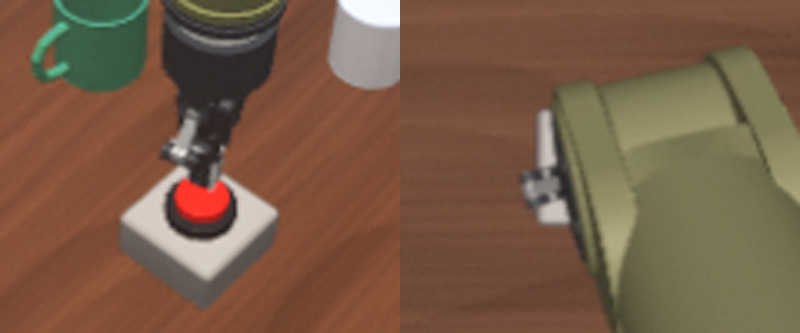

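The closed tips are just above the red button (left crop about (205,185)), over the middle. Next I press slowly.

Request:
{"fn": "arm_command", "kwargs": {
  "linear": [
    [0,0,0.1],
    [0,0,0.2],
    [0,0,0.3],
    [0,0,0.35],
    [0,0,0.4],
    [0,0,0.44],
    [0,0,0.44]
  ],
  "dr": [
    [0,0,0],
    [0,0,0],
    [0,0,0],
    [0,0,0],
    [0,0,0],
    [0,0,0],
    [0,0,0]
  ]
}}

```text
clock: 5.4
eef_pos: [0.4611, -0.0931, 0.0844]
tool_rot: [-180.0, 0.0, 14.3]
contact_force: [-1.0, 0.4, 1.4]
width: -0.003
finger_force: 1.1
```

Request:
{"fn": "arm_command", "kwargs": {
  "linear": [
    [0,0,0.03],
    [0,0,0.06],
    [0,0,0.09],
    [0,0,0.09]
  ],
  "dr": [
    [0,0,0],
    [0,0,0],
    [0,0,0],
    [0,0,0]
  ]
}}

```text
clock: 5.9
eef_pos: [0.4611, -0.0931, 0.0808]
tool_rot: [-180.0, -0.0, 14.3]
contact_force: [-1.5, -0.2, 4.5]
width: 0.0
finger_force: 2.1
```

Request:
{"fn": "arm_command", "kwargs": {
  "linear": [
    [0,0,0.03],
    [0,0,0.06],
    [0,0,0.09],
    [0,0,0.09]
  ],
  "dr": [
    [0,0,0],
    [0,0,0],
    [0,0,0],
    [0,0,0]
  ]
}}

```text
clock: 6.4
eef_pos: [0.4612, -0.0931, 0.0792]
tool_rot: [179.9, -0.1, 14.3]
contact_force: [-9.1, 1.7, 34.2]
width: -0.002
finger_force: 17.2
```

Bottomed out: the force rose well past 5 N. Retracting.

Request:
{"fn": "arm_command", "kwargs": {
  "linear": [
    [0,0,-0.15],
    [0,0,-0.4],
    [0,0,-0.9],
    [0,0,-1.6],
    [0,0,-2.4],
    [0,0,-3.2],
    [0,0,-3.8],
    [0,0,-4.2],
    [0,0,-4.3],
    [0,0,-4.3]
  ],
  "dr": [
    [0,0,0],
    [0,0,0],
    [0,0,0],
    [0,0,0],
    [0,0,0],
    [0,0,0],
    [0,0,0],
    [0,0,0],
    [0,0,0],
    [0,0,0]
  ]
}}

```text
clock: 7.65
eef_pos: [0.461, -0.0932, 0.2489]
tool_rot: [-180.0, 0.0, 14.2]
contact_force: [0.2, -0.1, 0.4]
width: 0.002
finger_force: 0.0
```

```bash
python3 - <<'E'
from h import *
im=bot.snapshot("side");cv2.imwrite("pics/s2.png",im[:,:,::-1])
for c in("side","top"):
    if c=="top":bot.snapshot(c)
    for q in("call_top","blue_cup_rim"):
        print(c,q,[(np.round(r["centre"],3).tolist(),round(r["conf"],2)) for r in bot.place_of(c,q)[:2]])
go([.652,-.004,.25]);print(bot.observe()["contact_force"])
E
```

```text
side call_top [([0.467, -0.094, 0.069], 0.51)]
side blue_cup_rim [([0.651, -0.004, 0.083], 0.72)]
top call_top []
top blue_cup_rim [([0.65, -0.004, 0.081], 0.91)]
units [ 5.179 -0.981 -0.036] 7.95 [ 0.4609 -0.0931  0.2487] [-1.7997e+02  5.0000e-02  1.4260e+01]
[ 0.63329032 -0.1902949  -0.26659343]
```

View pics/s2.png

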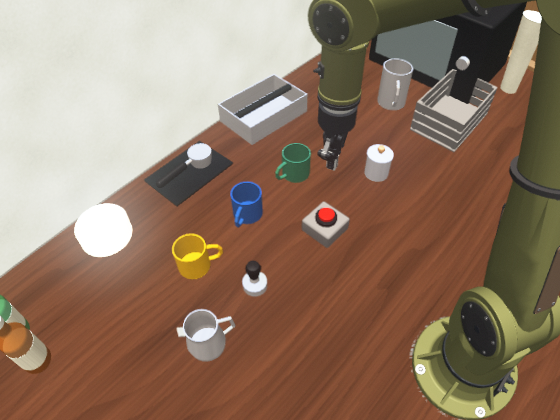

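The button at (326,215) is back up and the cups haven't moved. Next, over the blue cup.

Request:
{"fn": "arm_command", "kwargs": {
  "linear": [
    [0.3,-0.05,0],
    [0.9,-0.17,0],
    [1.7,-0.32,0],
    [2.6,-0.5,0],
    [3.5,-0.67,0],
    [4.3,-0.82,0],
    [4.85,-0.93,0],
    [5.1,-0.97,0],
    [5.15,-0.98,0],
    [5.15,-0.98,0.1],
    [5.15,-0.98,0.5],
    [5.15,-0.98,1.1],
    [5.15,-0.98,1.7],
    [5.15,-0.98,2.3],
    [5.15,-0.98,2.7],
    [5.15,-0.98,2.9],
    [5.15,-0.98,2.95],
    [5.15,-0.98,2.95]
  ],
  "dr": [
    [0,0,0],
    [0,0,0],
    [0,0,0],
    [0,0,0],
    [0,0,0],
    [0,0,0],
    [0,0,0],
    [0,0,0],
    [0,0,0],
    [0,0,0],
    [0,0,0],
    [0,0,0],
    [0,0,0],
    [0,0,0],
    [0,0,0],
    [0,0,0],
    [0,0,0],
    [0,0,0]
  ]
}}

```text
clock: 10.2
eef_pos: [0.6515, -0.0043, 0.1318]
tool_rot: [180.0, -0.1, 14.3]
contact_force: [-0.1, -0.1, 0.0]
width: -0.004
finger_force: 0.0
```

```bash
python3 - <<'E'
from h import *
im=bot.snapshot("side")[110:260,150:350];cv2.imwrite("pics/s3.png",cv2.resize(im[:,:,::-1],(600,450)))
go([.651,-.004,.13])
E
```

```text
units [-0.012 -0.011  0.049] 10.25 [ 0.6516 -0.0043  0.132 ] [ 1.7999e+02 -7.0000e-02  1.4260e+01]
```

View pics/s3.png

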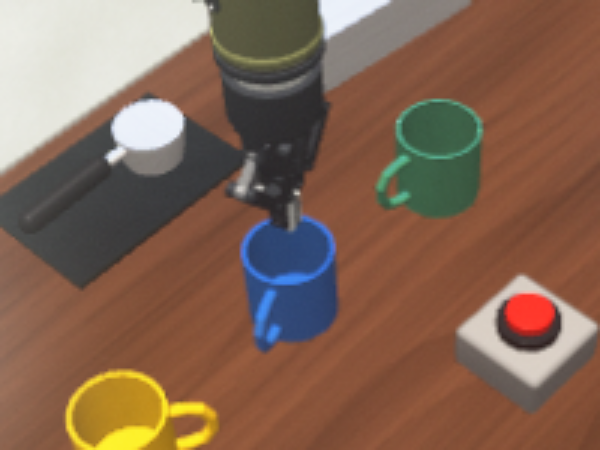

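The tips (crop (290,225)) hover above the middle of the blue mouth, with a clear gap. I'll hold for 2.5 s.

Request:
{"fn": "arm_command", "kwargs": {
  "linear": [
    [0,0,0.03],
    [0,0,0.05],
    [0,0,0.05],
    [0,0,0.05],
    [0,0,0.05],
    [0,0,0.05],
    [0,0,0.05],
    [0,0,0.05],
    [0,0,0.05],
    [0,0,0.05],
    [0,0,0.05],
    [0,0,0.05],
    [0,0,0.05],
    [0,0,0.05],
    [0,0,0.05],
    [0,0,0.05],
    [0,0,0.05],
    [0,0,0.05],
    [0,0,0.05],
    [0,0,0.05]
  ],
  "dr": [
    [0,0,0],
    [0,0,0],
    [0,0,0],
    [0,0,0],
    [0,0,0],
    [0,0,0],
    [0,0,0],
    [0,0,0],
    [0,0,0],
    [0,0,0],
    [0,0,0],
    [0,0,0],
    [0,0,0],
    [0,0,0],
    [0,0,0],
    [0,0,0],
    [0,0,0],
    [0,0,0],
    [0,0,0],
    [0,0,0]
  ]
}}

```text
clock: 12.75
eef_pos: [0.6511, -0.0044, 0.1292]
tool_rot: [-180.0, 0.0, 14.3]
contact_force: [0.5, 1.0, 0.4]
width: -0.002
finger_force: 0.0
```

Request:
{"fn": "arm_command", "kwargs": {
  "linear": [
    [0,0,-0.2],
    [0,0,-0.7],
    [0,0,-1.4],
    [0,0,-2.2],
    [0,0,-3.0],
    [0,0,-3.5],
    [0,0,-3.75],
    [0,0,-3.75],
    [0,0,-3.75]
  ],
  "dr": [
    [0,0,0],
    [0,0,0],
    [0,0,0],
    [0,0,0],
    [0,0,0],
    [0,0,0],
    [0,0,0],
    [0,0,0],
    [0,0,0]
  ]
}}

```text
clock: 13.88
eef_pos: [0.6507, -0.0045, 0.2782]
tool_rot: [-180.0, 0.1, 14.3]
contact_force: [-0.5, -1.3, -0.3]
width: 0.007
finger_force: 0.0
```

```bash
python3 - <<'E'
from h import *
for c in("side","top"):
    bot.snapshot(c)
    for q in("milk_jug_rim","milk_jug"):
        print(c,q,[(np.round(r["centre"],3).tolist(),round(r["conf"],2)) for r in bot.place_of(c,q)[:2]])
go([.461,.3255,.28])
E
```

```text
side milk_jug_rim [([0.459, 0.327, 0.106], 0.87)]
side milk_jug []
top milk_jug_rim [([0.467, 0.324, 0.1], 0.66)]
top milk_jug [([0.467, 0.327, 0.002], 0.6)]
units [-2.573 -9.164 -0.028] 14.175 [ 0.651  -0.0044  0.2787] [-1.7999e+02  4.0000e-02  1.4260e+01]
```

Request:
{"fn": "arm_command", "kwargs": {
  "linear": [
    [-0.07,-0.25,0],
    [-0.22,-0.8,0],
    [-0.44,-1.6,0],
    [-0.72,-2.6,0],
    [-1.02,-3.7,0],
    [-1.32,-4.8,0],
    [-1.63,-5.9,0],
    [-1.9,-6.9,0],
    [-2.15,-7.8,0],
    [-2.35,-8.5,0],
    [-2.47,-8.95,0],
    [-2.52,-9.12,0],
    [-2.53,-9.15,0],
    [-2.53,-9.15,0]
  ],
  "dr": [
    [0,0,0],
    [0,0,0],
    [0,0,0],
    [0,0,0],
    [0,0,0],
    [0,0,0],
    [0,0,0],
    [0,0,0],
    [0,0,0],
    [0,0,0],
    [0,0,0],
    [0,0,0],
    [0,0,0],
    [0,0,0]
  ]
}}

```text
clock: 15.92
eef_pos: [0.4636, 0.3244, 0.2791]
tool_rot: [180.0, -0.0, 14.2]
contact_force: [1.2, -0.2, 0.3]
width: -0.0
finger_force: 0.0
```

Request:
{"fn": "arm_command", "kwargs": {
  "linear": [
    [0,0,0.2],
    [0,0,0.6],
    [0,0,1.2],
    [0,0,1.8],
    [0,0,2.3],
    [0,0,2.7],
    [0,0,2.95],
    [0,0,3.0],
    [0,0,3.0],
    [0,0,3.0]
  ],
  "dr": [
    [0,0,0],
    [0,0,0],
    [0,0,0],
    [0,0,0],
    [0,0,0],
    [0,0,0],
    [0,0,0],
    [0,0,0],
    [0,0,0],
    [0,0,0]
  ]
}}

```text
clock: 17.18
eef_pos: [0.4632, 0.3257, 0.1598]
tool_rot: [-180.0, -0.1, 14.3]
contact_force: [-0.6, -0.1, 0.4]
width: 0.0
finger_force: 0.0
```

```bash
python3 - <<'E'
from h import *
im=bot.snapshot("side");im=im[230:380,120:320];cv2.imwrite("pics/s4.png",cv2.resize(im[:,:,::-1],(600,450)))
print([(np.round(r["centre"],3).tolist(),round(r["conf"],2)) for r in bot.place_of("side","milk_jug_rim")[:2]])
go([.463,.3255,.15]);print(bot.observe()["contact_force"])
E
```

```text
[([0.457, 0.326, 0.106], 0.84)]
units [-0.004  0.002  0.244] 17.275 [0.4631 0.3256 0.1598] [-1.7998e+02 -6.0000e-02  1.4250e+01]
[-0.12300087 -0.27914663 -0.49928525]
```

View pics/s4.png

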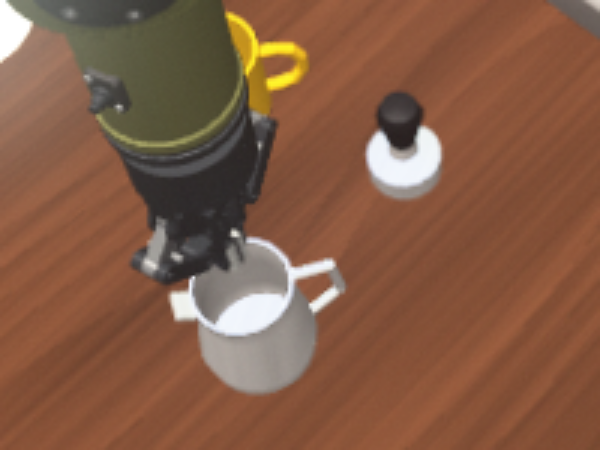

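```bash
python3 - <<'E'
from h import *
print("rim side",atz("side",(200.7,324.5),.1),"tip at .141",atz("side",(120+235/3,230+268/3),.141))
print("rim top",atz("top",(150.5,242),.1))
E
```

```text
rim side [0.46092465 0.32447319 0.1       ] tip at .141 [0.45367332 0.32891575 0.141     ]
rim top [0.4604375  0.31068873 0.1       ]
```

Request:
{"fn": "arm_command", "kwargs": {
  "linear": [
    [-0.02,0,0.1],
    [-0.03,0,0.2],
    [-0.03,0,0.25],
    [-0.03,0,0.25],
    [-0.03,0,0.25],
    [-0.03,0,0.25],
    [-0.03,0,0.25],
    [-0.03,0,0.25],
    [-0.03,0,0.25],
    [-0.03,0,0.25],
    [-0.03,0,0.25],
    [-0.03,0,0.25],
    [-0.03,0,0.25],
    [-0.03,0,0.25],
    [-0.03,0,0.25],
    [-0.03,0,0.25],
    [-0.03,0,0.25],
    [-0.03,0,0.25],
    [-0.03,0,0.25],
    [-0.03,0,0.25]
  ],
  "dr": [
    [0,0,0],
    [0,0,0],
    [0,0,0],
    [0,0,0],
    [0,0,0],
    [0,0,0],
    [0,0,0],
    [0,0,0],
    [0,0,0],
    [0,0,0],
    [0,0,0],
    [0,0,0],
    [0,0,0],
    [0,0,0],
    [0,0,0],
    [0,0,0],
    [0,0,0],
    [0,0,0],
    [0,0,0],
    [0,0,0]
  ]
}}

```text
clock: 19.77
eef_pos: [0.4618, 0.3251, 0.1492]
tool_rot: [-180.0, -0.0, 14.2]
contact_force: [-0.2, 0.1, -0.1]
width: -0.001
finger_force: 0.0
```

```bash
python3 - <<'E'
from h import *
s=bot.observe();print(s["clock"],s["eef_pos"],s["contact_force"],bot.finish_job())
E
```

```text
the job is handed in; nothing more can be done
19.775 [0.46177682 0.32507763 0.14920365] [-0.21551254  0.12791821 -0.12044427] None
```

I pressed the red button all the way down and it came back up, pointed at the blue cup for over two seconds, and finished pointing about 3 cm above the milk jug's rim; the job is handed in at 19.8 s, nothing but the button touched as far as I could see, and no verdict came back.

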